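# Vortex-mix a freshly filled flask

### The job

The amber flask has just been filled through the steel funnel that still stands in its neck: take the funnel out and hang it by its loop handle on the drip hook of the small retort stand. Then pick up the flask, seat its round bottom in the black rubber cup of the touch-start vortex mixer and press it straight down, firmly but without forcing the glass, so that the sprung cup head sinks most of the way and the mixer runs. Finish while still gripping the flask upright and holding it pressed down like this; keep the flask upright throughout and leave everything else on the bench where it stands.

Things in the scene. Friction and masses are not known exactly. Their poses are not given: they have to be found in the camera images.
- flask: amber glass flask with a round belly (diameter 64), a small flat base (diameter 30) and an open straight neck (outer diameter 24, inner 19) from 62 to 112 above the base; total height 112, about 0.16 kg. Origin: centre of its base, z up the neck. It stands on the bench and starts with the funnel in its neck. It is taken by the neck
- flask_belly (a point): centre of the flask's round belly (radius 32), 32 above its base
- funnel: steel funnel, 0.09 kg, 80 high: stem (diameter 11) from 0 to 30, cone to 57, cylindrical collar (outer diameter 56, wall 2) from 57 to 80. Origin: centre of the stem's lower end, z up. A loop handle of 6 mm rod stands out along its +y, in its y-z plane: bars at heights 76 and 41, outer bar at y = 64. It starts upright in the flask's mouth, stem 35 deep in the neck, handle pointing any way
- funnel_loop (a point): centre of the opening in the funnel's loop handle, 44.5 out along the funnel's +y at height 58.5; the opening is 33 wide (y 28 to 61) and 29 high (z 44 to 73) and is passed through along the funnel's x
- stand: small retort stand, fixed: grey base plate 180 x 110 x 12, steel rod (diameter 12, top at 250) at its rear end, 75 along +x from the origin. A boss on the rod at 205 carries the hook, a 6 mm steel bar that points along the stand's -x. Origin: on the bench under the hook's saddle
- hook_saddle (a point): middle of the hook's shallow saddle, where the loop comes to rest: on top of the bar, at height 204 (elsewhere along the hook the bar's top is at 208)
- hook_tip (a point): end of the hook's upturned tip, 30 along the stand's -x from the saddle, on the bar's axis at height 213; the loop is passed over it along the stand's +x. Behind the saddle the bar runs 60 to the boss (24 wide, 28 high)
- mixer: touch-start vortex mixer, fixed: grey and white housing 160 x 130, deck at 92, with a sloping black panel on its front (-x) and the black rubber cup head on top. Origin: on the bench under the cup's axis
- mixer_cup (a point): centre of the cup's rim, on the cup head and moving with it; height 132 with the head up. The cup is a ring, outer diameter 62, inner 44, inner depth 18. The flask's belly sits on the rim's inner edge, with the belly's centre 22.5 above this point and the flask's base 9.5 below it
- mixer_head (a joint): travel of the sprung cup head in m: 0 up, 0.008 down at its stop. It sinks straight down; it starts to move at about 5 N on top and takes about 9 N at 5 mm and 11 N at the stop. The flask's own weight does not move it. The mixer runs from 5 mm on; the glass must not be pushed with more than 40 N
- beaker: bystander: empty glass beaker, diameter 57, height 72, stands near the flask (mm). Origin: centre of its underside
- dish: bystander: closed clear Petri dish, diameter 60, height 15, stands beside the mixer (mm). Origin: centre of its underside
- pot: bystander: white specimen pot with a grey lid, diameter 48, height 56, stands beside the stand (mm). Origin: centre of its underside
- drip_dish: bystander: open glass dish, diameter 80, height 14, lies on the stand's base plate under the hook (mm). Origin: centre of its underside
- tube_rack: bystander: white rack of capped tubes, 70 x 190, height 75, towards the far edge (mm). Origin: centre of its underside
- wash_bottle: bystander: white wash bottle, diameter 60, 180 tall with its spout, towards the far edge (mm). Origin: centre of its underside
- tip_box: bystander: grey pipette-tip box with clear lid, 82 x 122, height 60, towards the far edge (mm). Origin: centre of its underside
- forceps: bystander: steel forceps lying flat near the robot, 120 long, 5 thick (mm). Origin: centre of its underside

How it is judged:
By the outcome, as a careful person would: the job done as asked, in the order asked, and still so for the second after the job is handed in, while the arm keeps its last pose, push and grip.
It also fails if it takes over 69 s, if anything falls off the work surface, if the arm or the gripper's body presses on something with over 40 N, if the wrist force passes 120 N, or if a joint passes its speed limit or range.

### The arm

A 6-joint arm with a two-finger parallel gripper is mounted at the origin on the work surface. World frame = base frame: x ahead of the robot, y to its left, z up, the work surface at z = 0. Lengths are in m, angles in rad, forces in N, time in s.
With the tool pointing down it reaches from about 0.25 to 0.775 m from the base axis. Payload 4 kg.
Tool frame: the origin (TCP) lies midway between the tips of the shut fingers; the grasp point (between the pads) lies 19 mm behind it (robot.grasp_offset is the distance from the TCP to the grasp point, in m); z points along the fingers, y is the direction in which the jaws open and shut (so a half turn about z gives the same grasp; the last joint's range is limited). The gripper opens to 94 mm and grips with 3 to 60 N. Pads are 16 mm wide; open, the fingers measure 119 mm over their backs; the gripper's body (75 mm by 177 mm) begins 78 mm behind the grasp point.
Start: joints at [1.087, 0.087, 1.371, -0, 1.684, -0.103], TCP at [0.204, 0.511, 0.206] pointing down, gripper open.
Joint ranges: [-3.1, 3.1], [-0.76, 2.03], [0.27, 2.55], [-1.08, 4.22], [0.17, 2.65], [-2.57, 2.57]. Speed limits (rad/s): [2.79, 2.79, 3.14, 3.14, 3.14, 3.14].

### API

Orientations are given as [roll, pitch, yaw] about the fixed x, y, z axes, in that order (R = Rz(yaw) Ry(pitch) Rx(roll)).
In Python, from bench import status, viewer, order, robot gives the robot as it stands. The module is installed in compiled form; this text tells all that it offers.
- The arm moves only by the tool move_arm, never from a script. Its argument "targets" is a list of rows, each a list of 3 entries, a list of its own where there are three numbers: the shift along the tool's x, y, z in mm, then the turn, a rotation vector about the tool's x, y, z in degrees, then the opening, from -1 (shut) to 1 (fully open). A call has 1 to 20 rows; each row is the pose to reach, as a shift and turn from the pose commanded when the call began, along the tool's axes at that moment; what a row does not reach only later rows make up. A row lasts 1/8 s, in which the tool goes at most 62.5 mm and 10.7 degrees, less where a joint would pass 70% of its speed; a pose out of reach is approached as far as the arm can. A call with a gripper value outside its range is refused whole. The fingers move at their own pace and stop on an object; the grip force is fixed at half the most. Time passes only in rows, so rows that repeat a pose let the fingers close. It gives the time, the measured TCP pose, the force and the opening at its end, in the units of the state.
- status.get_obs(): the state, without advancing time (a new reading comes with each control period).
- viewer.snapshot(name): name is "scene" or "top" or "wrist"; returns the picture (420x560x3 uint8, red, green, blue); there is no depth.
- viewer.camera_model(name): a dict with "K" (3x3 intrinsics, pixels), "D" ([k1, k2, p1, p2, k3] as OpenCV has them; the pictures are not rectified), "xyz" and "attitude" of the camera in the world; the wrist camera has in their place "T_tool_cam" (4x4, takes a point from camera to tool coordinates, whose origin is the TCP and whose axes are the flange's). Camera axes: x right, y up, looking along -z (the intrinsics and any distortion apply to the point x, -y, -z); pixel columns grow to the right and rows downward; lengths in m; the calibration is good to about 2 mm. A picture is of the moment at which its call begins: read the wrist's pose just before it. camera_model takes no time and is no camera call.
- order.close_job(): hands the job in, once; it reports no verdict.
The state is a dict: "time": time; "joint_positions": joint angles; "qvel": joint speeds; "joint_torque": joint torques, N m; "tool_pos": TCP position; "ee_rot": TCP orientation; "wrist_force": force on the tool from outside, world axes, zero at the start; "wrist_torque": the same for the moment, N m; "width": finger opening in m.
Only numpy, scipy, OpenCV 4.12 (cv2) and the standard library are available. Lean on these libraries where they do the work, as an engineer would, in place of code of your own. Each camera call takes 0.05 s, during which the arm holds its last target. There are 200 camera calls.

## Working session

There is one attempt and no reset: what is moved stays moved. The work goes in short steps, Python scripts to look and compute and a tool call to move; the robot and the scene stay as the last step left them, time stands still between calls to the robot, and variables do not carry over. Pictures are saved under pics/ and viewed, about 8 in all and at most 12, crops included, and the job is handed in when it is done.

Besides the shell and the picture viewer there is one more tool, called after "Emit:" as name(argument=value, ...), one argument or row to a line, values as JSON. move_arm: Moves the arm, as the interface text tells. Its arguments: {"type":"object","properties":{"targets":{"type":"array"}},"required":["targets"]}

```bash
mkdir -p pics; python3 - <<'E'
from bench import status, viewer
import cv2,numpy as np
print(status.get_obs())
for n in ("scene","top","wrist"):
    im=viewer.snapshot(n); cv2.imwrite(f"pics/{n}0.png",im[:,:,::-1]); print(n,viewer.camera_model(n))
E
```

```text
{'time': 0.0, 'joint_positions': array([ 1.08688542e+00,  8.79505651e-02,  1.37224435e+00,  3.22434366e-05,
        1.68359331e+00, -1.03083674e-01]), 'qvel': array([ 2.28193907e-04, -1.66040320e-03, -1.41755350e-03, -4.40328519e-04,
       -7.76951056e-05, -1.31906857e-03]), 'joint_torque': array([-5.29721983e-04, -3.40190613e+01, -3.02425539e+01,  7.16772233e-02,
        3.30985116e-02, -1.24656676e-04]), 'tool_pos': array([0.20415892, 0.51011677, 0.20431163]), 'ee_rot': array([-3.13941203e+00, -2.57803242e-04,  2.76076873e+00]), 'wrist_force': array([ 1.18350862, -0.82793289, -0.2580621 ]), 'wrist_torque': array([-0.02641592, -0.01646038, -0.06025687]), 'width': 0.09372607222039073}
scene {'K': array([[432.57366176,   0.        , 282.00113413],
       [  0.        , 432.57366176, 213.60093461],
       [  0.        ,   0.        ,   1.        ]]), 'D': array([-0.04797891,  0.        ,  0.        ,  0.        ,  0.        ]), 'xyz': array([1.28604611, 0.15380587, 0.78323448]), 'attitude': array([ 0.85012971, -0.01073521,  1.8487572 ])}
top {'K': array([[489.17972426,   0.        , 2
[... 213 characters left out ...]
.33900006, -0.05955708,  1.24582156]), 'attitude': array([ 0.20848619,  0.00576546, -1.61375187])}
wrist {'K': array([[371.88578418,   0.        , 283.05785533],
       [  0.        , 371.88578418, 211.83439234],
       [  0.        ,   0.        ,   1.        ]]), 'D': array([-0.09086814,  0.        ,  0.        ,  0.        ,  0.        ]), 'T_tool_cam': array([[-9.76501791e-04,  9.65508289e-01,  2.60370488e-01,
         7.55961074e-02],
       [ 9.99999436e-01,  8.33922265e-04,  6.58071435e-04,
         4.15398466e-04],
       [ 4.18244678e-04,  2.60370983e-01, -9.65508558e-01,
        -1.80616288e-01],
       [ 0.00000000e+00,  0.00000000e+00,  0.00000000e+00,
         1.00000000e+00]])}
```

View pics/top0.png

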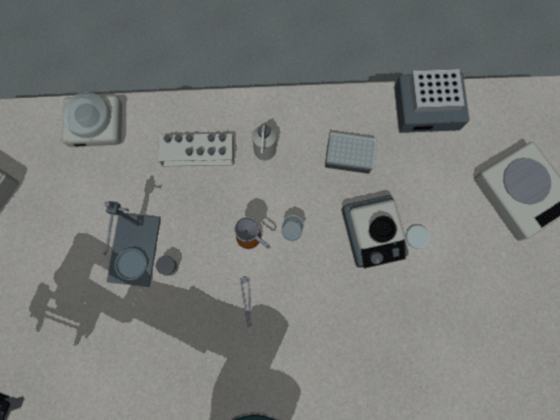

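View pics/scene0.png

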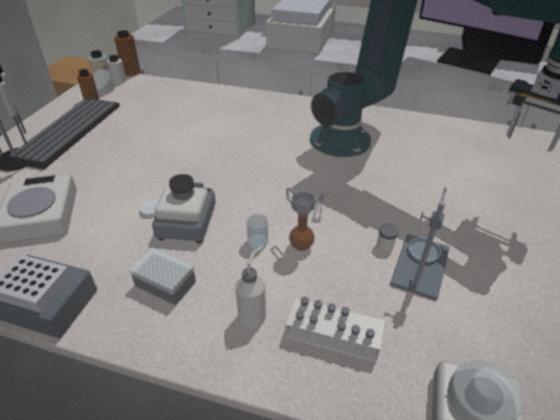

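The top view shows the flask with funnel at ~(247,232), with its handle toward ~(268,245) or its shadow. The stand is at ~(133,250), the mixer cup at ~(383,229), and the beaker at (292,229). I'll enlarge these.

```bash
cat > h.py <<'E'
import numpy as np, cv2
from scipy.spatial.transform import Rotation as R
from bench import status, viewer
F=np.diag([1,-1,-1.])
def cam(n,obs=None):
    m=viewer.camera_model(n)
    if n=="wrist":
        o=obs or status.get_obs(); T=np.eye(4); T[:3,:3]=R.from_euler('xyz',o['ee_rot']).as_matrix(); T[:3,3]=o['tool_pos']
        T=T@m['T_tool_cam']; return m['K'],m['D'],T[:3,:3]@F,T[:3,3]
    return m['K'],m['D'],R.from_euler('xyz',m['attitude']).as_matrix()@F,m['xyz']
def proj(c,P):
    K,D,Rc,t=c; r=Rc.T
    return cv2.projectPoints(np.float64(P).reshape(-1,1,3),cv2.Rodrigues(r)[0],-r@t,K,D)[0].reshape(-1,2)
def ray(c,uv):
    K,D,Rc,t=c; p=cv2.undistortPoints(np.float64(uv).reshape(-1,1,2),K,D).reshape(-1,2)
    d=np.c_[p,np.ones(len(p))]@Rc.T; return t,d
def onz(c,uv,z):
    t,d=ray(c,uv); return t+d*((z-t[2])/d[:,2:3])
def circ(x,y,z,r,n=48):
    a=np.linspace(0,2*np.pi,n); return np.c_[x+r*np.cos(a),y+r*np.sin(a),0*a+z]
def crop(im,x,y,w,h,s): return cv2.resize(im[y:y+h,x:x+w],None,fx=s,fy=s,interpolation=cv2.INTER_CUBIC)
E
python3 - <<'E'
import cv2,numpy as np
from h import *
t=cv2.imread("pics/top0.png");s=cv2.imread("pics/scene0.png")
f=lambda im,x,y:crop(im,x,y,100,75,4) if 0 else crop(im,x,y,100,112,2.66)
a=np.hstack([f(t,85,185),f(t,220,175),f(t,340,180)]);b=np.hstack([f(s,365,185),f(s,260,160),f(s,140,150)])
o=np.vstack([a,b]);print(o.shape);cv2.imwrite("pics/c1.png",cv2.convertScaleAbs(o,alpha=1.5))
c=cam("top")
print(onz(c,[[247,228]],.157),onz(c,[[383,229]],.132),onz(c,[[292,222]],.072),onz(c,[[132,263]],.026))
E
```

```text
(596, 798, 3)
[[ 0.5337469  -0.00880959  0.157     ]] [[ 0.52200524 -0.32148506  0.132     ]] [[ 0.55897884 -0.11512183  0.072     ]] [[0.48084314 0.28813564 0.026     ]]
```

View pics/c1.png

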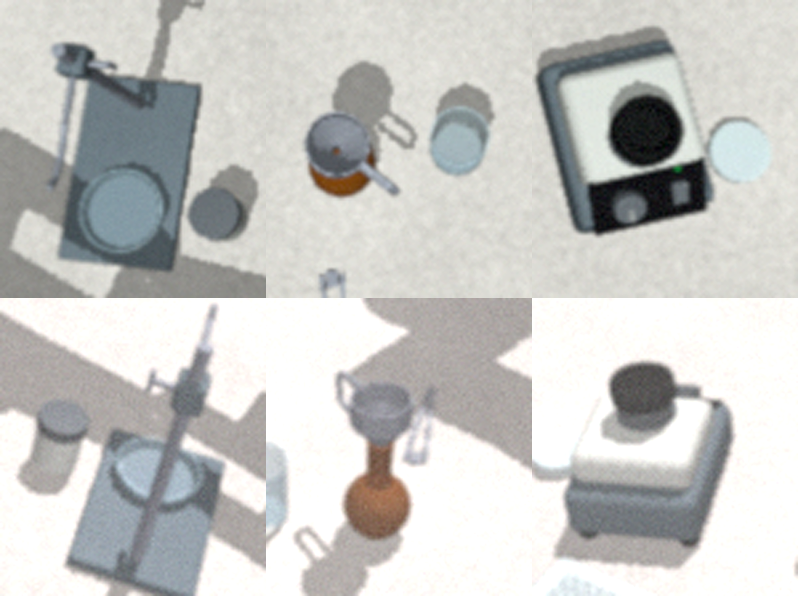

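Top crop: funnel rim centre ≈(247,230), handle end ≈(268.5,246), cup rim ≈(383,228), hook from boss (113,207) to tip (104.5,254.5). Scene: funnel rim ≈(303.6,198), cup rim ≈(181.7,180). Next I triangulate these.

```bash
cat >> h.py <<'E'
def tri(cs,uvs):
    A=np.zeros((3,3));b=np.zeros(3)
    for c,uv in zip(cs,uvs):
        t,d=ray(c,[uv]);d=d[0]/np.linalg.norm(d[0]);M=np.eye(3)-np.outer(d,d);A+=M;b+=M@t
    p=np.linalg.solve(A,b);return p.round(4),[ (proj(c,p)[0]-uv).round(1) for c,uv in zip(cs,uvs)]
E
python3 - <<'E'
from h import *
T,S=cam("top"),cam("scene")
print("rim",tri([T,S],[(247.1,229.9),(303.6,198.3)]), onz(T,[(247.1,229.9)],.157))
print("cup",tri([T,S],[(382.9,228.1),(181.7,180.1)]), onz(T,[(382.9,228.1)],.132))
h=onz(T,[(268.5,246.4)],.150); r=onz(T,[(247.1,229.9)],.157); v=(h-r)[0];print("handle",h,np.hypot(*v[:2]),np.degrees(np.arctan2(v[1],v[0])))
P=lambda x,y:(85+x/2.66,185+y/2.66)
c=onz(T,[P(200,85),P(172,268),P(60,258),P(92,78)],.012);print("plate",c,np.linalg.norm(c[0]-c[1]),np.linalg.norm(c[1]-c[2]))
print("ctr",c.mean(0), "edge dirs",np.degrees(np.arctan2(*(c[0]-c[1])[[1,0]])))
print("tip",onz(T,[P(52,185)],.213),"boss",onz(T,[P(71,78)],.205))
o=status.get_obs();print(o['tool_pos'],o['ee_rot'])
E
```

```text
rim (array([ 0.5295, -0.0061,  0.1533]), [array([-1.1,  0.3]), array([-1.2, -0.1])]) [[ 0.52938459 -0.00889087  0.157     ]]
cup (array([ 0.523 , -0.319 ,  0.1339]), [array([-0.8,  0.4]), array([-0.8, -0.2])]) [[ 0.52411954 -0.32144394  0.132     ]]
handle [[ 0.49075374 -0.05556136  0.15      ]] 0.060584457526074775 -129.61578818222932
plate [[0.59837099 0.22083453 0.012     ]
 [0.42343439 0.24683942 0.012     ]
 [0.43716598 0.35331883 0.012     ]
 [0.60995552 0.32628845 0.012     ]] 0.17685889682096667 0.10736118128674293
ctr [0.51723172 0.28682031 0.012     ] edge dirs -8.455282643713646
tip [[0.47958929 0.29390546 0.213     ]] boss [[0.56833577 0.28327897 0.205     ]]
[0.20424349 0.51022932 0.2045927 ] [-3.13993346e+00 -1.79233091e-04  2.76076792e+00]
```

```bash
cat >> h.py <<'E'
def to(p,yaw,tilt=None,rel=None):
    """shift mm, rotvec deg from current measured pose to world TCP p, tool down with tool-x at yaw deg (tilt=(world axis, deg))"""
    o=status.get_obs(); R0=R.from_euler('xyz',o['ee_rot']); Rt=R.from_euler('xyz',[180,0,yaw],degrees=True)
    if tilt is not None: Rt=R.from_rotvec(np.radians(tilt[1])*np.array(tilt[0]))*Rt
    print("shift",(R0.inv().apply(np.array(p)-o['tool_pos'])*1000).round(1),"turn",np.degrees((R0.inv()*Rt).as_rotvec()).round(1),"t",round(o['time'],2),"F",o['wrist_force'].round(1),"w",round(o['width'],4))
E
python3 -c "
from h import *
to([.529,-.009,.22],50.4)"
```

```text
shift [-494.5 -361.3  -14.9] turn [-1.000e-01  1.000e-01  1.078e+02] t 0.15 F [-0.6  0.2 -0.9] w 0.0938
```

Emit:
move_arm(
  targets=[
    [[-60,-40,-60],[0,0,10],1],
    [[-494,-361,-20],[0,0,108],1],
    [[-494,-361,-20],[0,0,108],1],
    [[-494,-361,-15],[0,0,108],1],
    [[-494,-361,-15],[0,0,108],1],
    [[-494,-361,-15],[0,0,108],1],
    [[-494,-361,-15],[0,0,108],1],
    [[-494,-361,-15],[0,0,108],1],
    [[-494,-361,-15],[0,0,108],1],
    [[-494,-361,-15],[0,0,108],1],
    [[-494,-361,-15],[0,0,108],1],
    [[-494,-361,-15],[0,0,108],1],
    [[-494,-361,-15],[0,0,108],1],
    [[-494,-361,-15],[0,0,108],1],
  ],
)

```text
time: 1.9
tool_pos: [0.5285, -0.0068, 0.221]
ee_rot: [3.141, -0.001, 0.878]
wrist_force: [-0.4, -0.0, -0.1]
width: 0.0939
```

```bash
python3 - <<'E'
from h import *
o=status.get_obs(); im=viewer.snapshot("wrist")[:,:,::-1].copy()
print(o['tool_pos'],np.degrees(o['ee_rot']),o['joint_positions'].round(3))
c=cam("wrist",o); a=np.radians(-129.6)
for P in (circ(.529,-.009,.157,.028),[[.529+r*np.cos(a),-.009+r*np.sin(a),.153] for r in (.028,.067)]):
    cv2.polylines(im,[proj(c,P).astype(np.int32).reshape(-1,1,2)],False,(0,0,255),1)
cv2.imwrite("pics/w1.png",im)
E
```

```text
[ 0.52850688 -0.00680381  0.22100838] [ 1.79964427e+02 -3.77743937e-02  5.03282806e+01] [-0.12   0.036  1.394  0.     1.711  0.572]
```

View pics/w1.png

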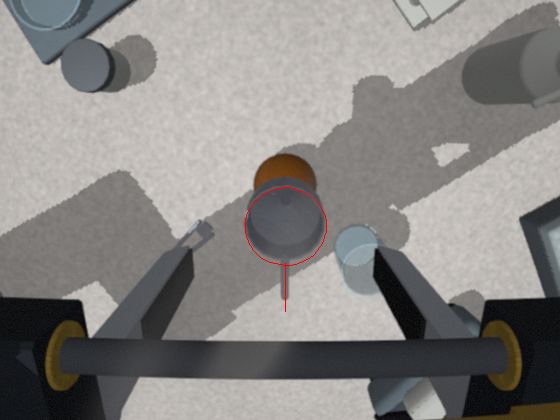

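The wrist view shows the rim centred at ~(286,221), about 4 px above my overlay, and the handle straight down the image as predicted. Correction is ~2–3 mm, so I'll descend and grip.

```bash
python3 -c "
from h import *
to([.5305,-.0065,.127],50.4)"
```

```text
shift [ 1.5  1.1 94. ] turn [ 0.  -0.  -0.1] t 1.95 F [-0.2 -0.3  0.9] w 0.094
```

Emit:
move_arm(
  targets=[
    [[2,1,40],[0,0,0],1],
    [[2,1,70],[0,0,0],1],
    [[2,1,85],[0,0,0],1],
    [[2,1,94],[0,0,0],1],
    [[2,1,94],[0,0,0],1],
    [[2,1,94],[0,0,0],-1],
    [[2,1,94],[0,0,0],-1],
    [[2,1,94],[0,0,0],-1],
    [[2,1,94],[0,0,0],-1],
    [[2,1,94],[0,0,0],-1],
    [[2,1,94],[0,0,0],-1],
  ],
)

```text
time: 3.32
tool_pos: [0.5309, -0.0072, 0.1266]
ee_rot: [-3.142, -0.0, 0.876]
wrist_force: [0.3, -0.0, 0.1]
width: 0.0544
```

Emit:
move_arm(
  targets=[
    [[0,0,-5],[0,0,0],-1],
    [[0,0,-20],[0,0,0],-1],
    [[0,0,-50],[0,0,0],-1],
    [[0,0,-80],[0,0,0],-1],
    [[0,0,-105],[0,0,0],-1],
    [[0,0,-105],[0,0,0],-1],
  ],
)

```text
time: 4.08
tool_pos: [0.5324, -0.0074, 0.235]
ee_rot: [3.136, -0.004, 0.876]
wrist_force: [1.5, -0.1, -1.8]
width: 0.0545
```

```bash
cat >> h.py <<'E'
u=np.array([.990,-.139,0]); LT=np.array([-.0445,0,-.0089])
def hookpose(sad,along,phi,dz,lat=0,yaw=82):
    """loop centre at saddle-bar point: along mm along u, dz world z of loop centre"""
    Rt=R.from_rotvec(np.radians(phi)*u)*R.from_euler('xyz',[180,0,yaw],degrees=True)
    L=np.array([sad[0],sad[1],0])+u*along+np.array([.139,.99,0])*lat; L[2]=dz
    p=L-Rt.apply(LT); print("TCP",p.round(4)); to(p,yaw,(u,phi)); return p
E
python3 - <<'E'
from h import *
im=viewer.snapshot("scene"); cv2.imwrite("pics/s2.png",crop(im[:,:,::-1],180,90,280,210,2.8))
to([.39,.17,.23],82)
hookpose((.509,.290),-.06,0,.215)
hookpose((.509,.290),-.06,-45,.215)
E
```

```text
shift [  45.6 -222.3    2.4] turn [  0.2  -0.1 -31.8] t 4.12 F [-0.1  0.9 -1.6] w 0.0547
TCP [0.4558 0.3424 0.2061]
shift [ 220.1 -282.2   26.4] turn [  0.2  -0.1 -31.8] t 4.12 F [-0.1  0.9 -1.6] w 0.0547
TCP [0.4531 0.3233 0.1772]
shift [ 203.6 -272.1   55.3] turn [-12.3 -43.9 -30.2] t 4.12 F [-0.1  0.9 -1.6] w 0.0547
```

View pics/s2.png

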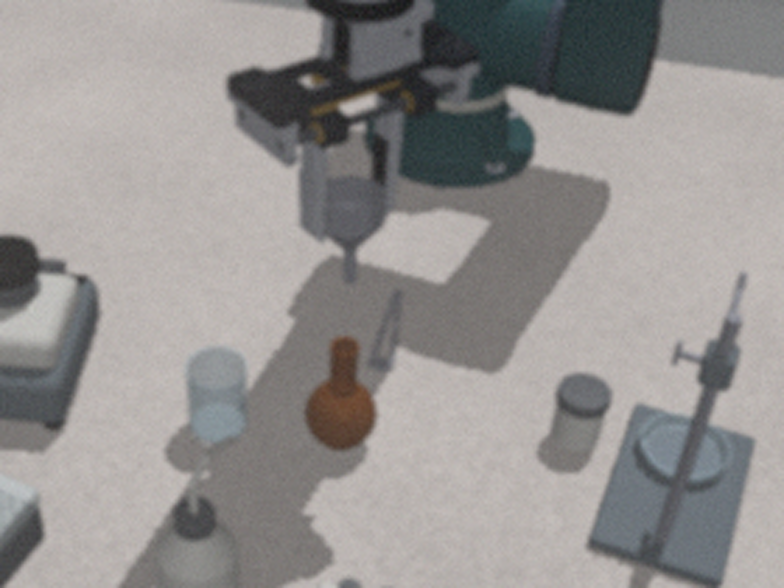

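The funnel is out, and the flask stands free at scene pixel ~(302,237). Next I carry the funnel round the front of the hook tip.

Emit:
move_arm(
  targets=[
    [[23,-60,0],[0,0,-8],-1],
    [[46,-120,0],[0,0,-16],-1],
    [[46,-180,0],[0,0,-24],-1],
    [[46,-222,0],[0,0,-32],-1],
    [[90,-255,0],[0,0,-32],-1],
    [[135,-290,0],[0,0,-32],-1],
    [[182,-324,0],[0,0,-32],-1],
    [[182,-324,0],[0,0,-32],-1],
    [[182,-324,0],[0,0,-32],-1],
    [[182,-324,0],[0,0,-32],-1],
    [[182,-324,0],[0,0,-32],-1],
  ],
)

```text
time: 5.5
tool_pos: [0.3988, 0.3389, 0.2318]
ee_rot: [3.141, -0.0, 1.433]
wrist_force: [0.4, -0.6, -1.2]
width: 0.0544
```

```bash
python3 - <<'E'
from h import *
o=status.get_obs(); im=viewer.snapshot("wrist")[:,:,::-1].copy();t=viewer.snapshot("top")[:,:,::-1]
print(o['tool_pos'],np.degrees(o['ee_rot']),o['joint_positions'].round(3))
c=cam("wrist",o); s=np.array([.509,.290,0])
P=[s-.03*u+[0,0,.213],s-.02*u+[0,0,.205],s+[0,0,.201],s+.06*u+[0,0,.205]]
cv2.polylines(im,[proj(c,P).astype(np.int32).reshape(-1,1,2)],False,(0,0,255),1)
cv2.imwrite("pics/w2.png",np.hstack([im,crop(t,70,170,80,140,3)]))
hookpose((.509,.290),-.06,0,.235)
hookpose((.509,.290),-.06,-45,.235)
E
```

```text
[0.39882079 0.33894669 0.23180768] [ 1.79973856e+02 -2.10629477e-02  8.20801851e+01] [ 0.596  0.024  1.386 -0.     1.732  0.734]
TCP [0.4558 0.3424 0.2261]
shift [11.  56.   5.8] turn [ 0.  -0.   0.1] t 5.6 F [ 0.6  0.3 -1.5] w 0.0546
TCP [0.4531 0.3233 0.1972]
shift [-8.4 55.9 34.7] turn [  0.1 -45.    0.1] t 5.6 F [ 0.6  0.3 -1.5] w 0.0546
```

View pics/w2.png

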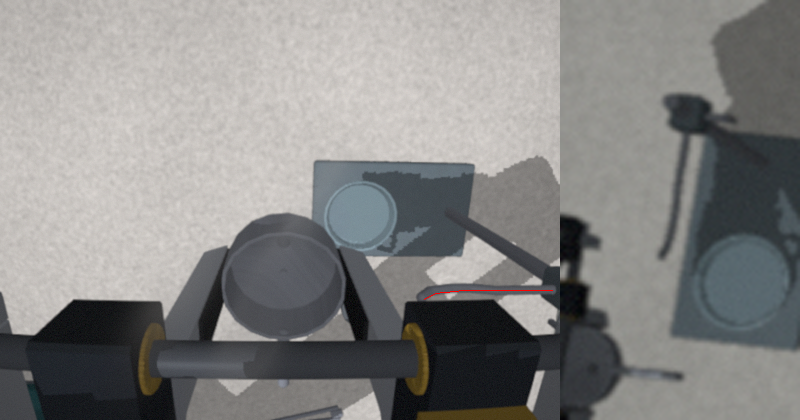

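The wrist view confirms the hook model: its tip is at ~(422,296), matching the overlay. The funnel hangs with its handle straight down the image at (284,383). Next I tilt so the funnel goes onto the hook near its hanging attitude.

Emit:
move_arm(
  targets=[
    [[-2,15,0],[0,-10,0],-1],
    [[-4,30,10],[0,-20,0],-1],
    [[-6,40,20],[0,-30,0],-1],
    [[-8,50,30],[0,-40,0],-1],
    [[-8,56,35],[0,-45,0],-1],
    [[-8,56,35],[0,-45,0],-1],
    [[-8,56,35],[0,-45,0],-1],
  ],
)

```text
time: 6.48
tool_pos: [0.4533, 0.3243, 0.1976]
ee_rot: [3.14, 0.783, 1.432]
wrist_force: [-0.4, 0.0, -0.7]
width: 0.0546
```

```bash
python3 - <<'E'
from h import *
o=status.get_obs(); print(o['tool_pos'],o['joint_positions'].round(2))
R0=R.from_euler('xyz',o['ee_rot']);print("loop",o['tool_pos']+R0.apply(LT))
hookpose((.509,.290),-.06,-45,.209)
hookpose((.509,.290),-.06,-65,.209)
im=viewer.snapshot("wrist")[:,:,::-1].copy();c=cam("wrist",o); s=np.array([.509,.290,0])
P=[s-.03*u+[0,0,.213],s-.02*u+[0,0,.205],s+[0,0,.201],s+.06*u+[0,0,.205]]
cv2.polylines(im,[proj(c,P).astype(np.int32).reshape(-1,1,2)],False,(0,0,255),1)
S=viewer.snapshot("scene")[:,:,::-1]
cv2.imwrite("pics/w3.png",np.hstack([cv2.resize(im,(400,300)),crop(S,340,110,160,120,2.5)]))
E
```

```text
[0.45325497 0.32433564 0.1976009 ] [ 0.79  0.57  0.96 -0.55  2.2   0.73]
loop [0.44975101 0.29929878 0.23528827]
TCP [0.4531 0.3233 0.1712]
shift [17.8 -0.  19.4] turn [ 0.1 -0.2  0.1] t 6.47 F [-0.4  0.  -0.7] w 0.0546
TCP [0.4511 0.309  0.1649]
shift [12.1 -0.1 34.1] turn [  0.1 -20.1   0. ] t 6.47 F [-0.4  0.  -0.7] w 0.0546
```

View pics/w3.png

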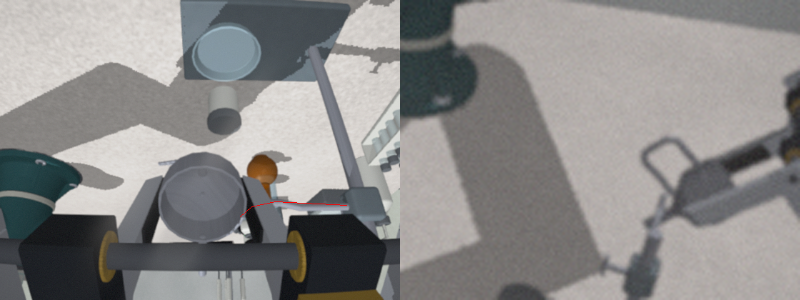

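The loop hovers just before and above the hook tip; in the scene crop the loop is at ~(665,160) and the tip at ~(660,205). Next: lower, tilt a bit further, then slide over the tip.

Emit:
move_arm(
  targets=[
    [[16,0,24],[0,-6,0],-1],
    [[14,0,29],[0,-13,0],-1],
    [[14,0,29],[0,-13,0],-1],
    [[14,10,29],[0,-13,0],-1],
    [[14,20,29],[0,-13,0],-1],
    [[14,30,29],[0,-13,0],-1],
    [[14,40,29],[0,-13,0],-1],
    [[14,50,29],[0,-13,0],-1],
    [[14,59,29],[0,-13,0],-1],
    [[14,59,29],[0,-13,0],-1],
    [[14,59,29],[0,-13,0],-1],
  ],
)

```text
time: 7.95
tool_pos: [0.5098, 0.3061, 0.1659]
ee_rot: [-3.141, 1.013, 1.435]
wrist_force: [0.1, -0.1, -0.1]
width: 0.0545
```

```bash
python3 - <<'E'
from h import *
o=status.get_obs(); print(o['tool_pos'],o['joint_positions'].round(2),o['wrist_force'])
R0=R.from_euler('xyz',o['ee_rot']);print("loop",o['tool_pos']+R0.apply(LT))
print("down in tool",R0.inv().apply([0,0,-1]))
S=viewer.snapshot("scene")[:,:,::-1];T=viewer.snapshot("top")[:,:,::-1]
cv2.imwrite("pics/w4.png",np.hstack([crop(S,385,130,100,100,4),crop(T,70,180,100,100,4)]))
E
```

```text
[0.50981565 0.30606326 0.16594443] [ 0.76  0.78  0.82 -0.76  2.27  0.62] [ 0.06561381 -0.08939578 -0.08810699]
loop [0.50765321 0.29018679 0.2084029 ]
down in tool [8.48181822e-01 4.10409639e-04 5.29705039e-01]
```

View pics/w4.png

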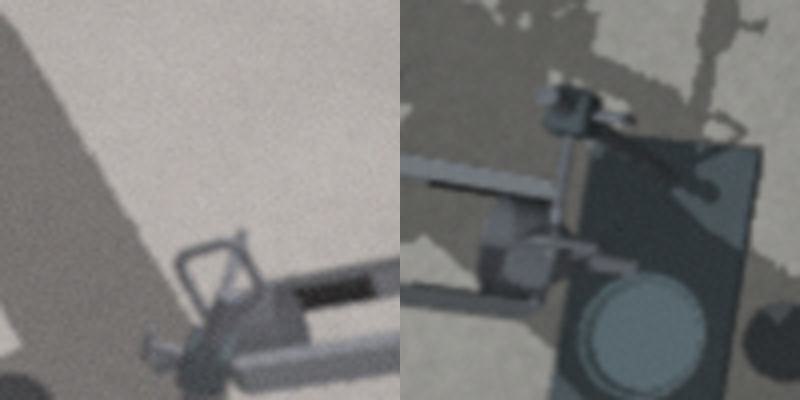

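The scene crop shows the hook bar running through the loop at (225,285), with the tip emerging past it at (240,235). There's no contact force. I'll lower until it bears.

Emit:
move_arm(
  targets=[
    [[6,0,4],[0,0,0],-1],
    [[13,0,8],[0,0,0],-1],
    [[17,0,10.5],[0,0,0],-1],
    [[17,0,10.5],[0,0,0],-1],
    [[17,0,10.5],[0,0,0],-1],
  ],
)

```text
time: 8.68
tool_pos: [0.5098, 0.3066, 0.1462]
ee_rot: [-3.141, 1.011, 1.435]
wrist_force: [0.3, 5.4, 2.0]
width: 0.0545
```

Emit:
move_arm(
  targets=[
    [[0,0,0],[0,0,0],-0.1],
    [[0,0,0],[0,0,0],0.2],
    [[0,0,0],[0,0,0],0.5],
    [[0,0,0],[0,0,0],0.9],
    [[0,0,0],[0,0,0],0.9],
    [[0,0,0],[0,0,0],0.9],
  ],
)

```text
time: 9.43
tool_pos: [0.5101, 0.306, 0.1461]
ee_rot: [-3.142, 1.012, 1.434]
wrist_force: [-0.6, -0.1, -0.5]
width: 0.089
```

```bash
python3 - <<'E'
from h import *
o=status.get_obs(); print(o['tool_pos'],o['wrist_force'],o['width'])
S=viewer.snapshot("scene")[:,:,::-1];T=viewer.snapshot("top")[:,:,::-1]
cv2.imwrite("pics/w5.png",np.hstack([crop(S,385,130,100,100,4),crop(T,70,180,100,100,4)]))
E
```

```text
[0.51006578 0.3059658  0.14607562] [-0.63366943 -0.08335565 -0.45217946] 0.08898359825744201
```

View pics/w5.png

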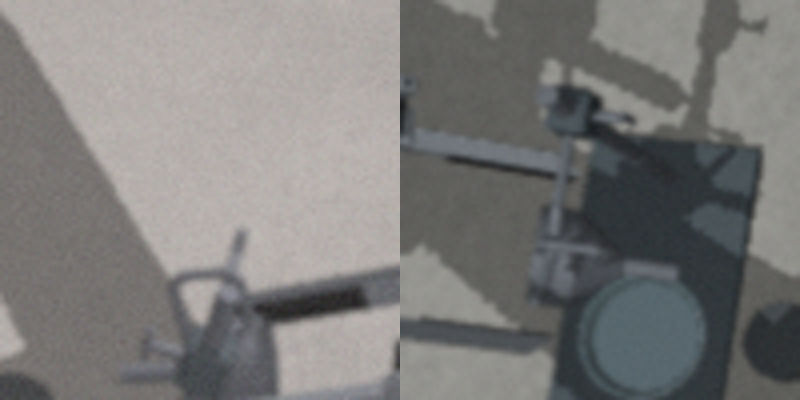

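The funnel hangs on the hook by its loop, off the fingers. I'll back straight out along the tool axis, then un-tilt in front of the stand.

Emit:
move_arm(
  targets=[
    [[0,0,-10],[0,0,0],0.9],
    [[0,0,-30],[0,0,0],0.9],
    [[0,0,-60],[0,0,0],0.9],
    [[0,0,-90],[0,0,0],0.9],
    [[0,0,-120],[0,0,0],0.9],
    [[0,0,-120],[0,0,0],0.9],
    [[0,-50,-120],[0,0,0],0.9],
    [[0,-100,-120],[0,0,0],0.9],
    [[0,-140,-120],[0,0,0],0.9],
    [[0,-160,-120],[0,0,0],0.9],
    [[0,-160,-120],[0,0,0],0.9],
  ],
)

```text
time: 10.9
tool_pos: [0.3643, 0.429, 0.2108]
ee_rot: [3.14, 1.011, 1.436]
wrist_force: [0.6, 0.2, -0.5]
width: 0.0892
```

```bash
python3 - <<'E'
from h import *
o=status.get_obs(); print(o['tool_pos'],np.degrees(o['ee_rot']),o['joint_positions'].round(2))
T,S=cam("top"),cam("scene")
# flask mouth seen in s2.png
uv=(180+344/2.8,90+343/2.8);print("mouth",onz(S,[uv],.112),"belly",onz(S,[(180+341/2.8,90+412/2.8)],.032))
st=viewer.snapshot("top")[:,:,::-1];cv2.imwrite("pics/t6.png",np.hstack([crop(st,70,180,100,100,3.9),crop(st,210,180,100,100,3.9)]))
to([.36,.36,.26],82); to([.33,.15,.26],50); to([.531,-.0065,.26],50)
E
```

```text
[0.36431404 0.42899656 0.21077902] [179.93310226  57.90718305  82.24857711] [ 0.99  0.8   0.71 -0.65  2.49  0.78]
mouth [[ 0.53119818 -0.00289398  0.112     ]] belly [[ 0.53229658 -0.0018477   0.032     ]]
shift [-78.6   4.   31.9] turn [ 0.2 57.9  0.2] t 10.95 F [ 0.3 -0.8  0.3] w 0.0893
shift [-191.3    2.6  211.6] turn [16.3 56.3 29.4] t 10.95 F [ 0.3 -0.8  0.3] w 0.0893
shift [-259.   222.9  320.1] turn [16.3 56.3 29.4] t 10.95 F [ 0.3 -0.8  0.3] w 0.0893
```

View pics/t6.png

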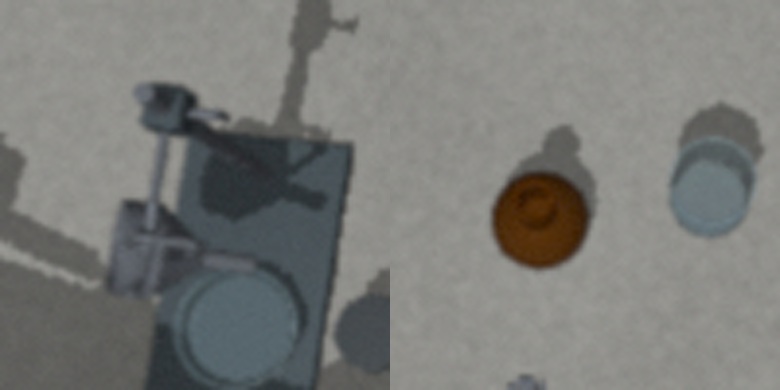

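The funnel hangs on the hook over the drip dish, and the flask is undisturbed, with its mouth at top pixel ≈(247.7,232.6).

```bash
python3 - <<'E'
from h import *
T,S=cam("top"),cam("scene")
print(onz(T,[(247.7,232.6)],.112),onz(T,[(248.5,236.4)],.032),tri([T,S],[(247.7,232.6),(302.9,212.5)]))
to([.36,.36,.27],82); to([.531,-.005,.27],82); to([.531,-.005,.19],82)
E
```

```text
[[ 0.53076318 -0.0079917   0.112     ]] [[ 0.53454713 -0.00603693  0.032     ]] (array([ 0.5304, -0.0055,  0.1109]), [array([-1. ,  0.3]), array([-1.1, -0. ])])
shift [-87.    4.   26.6] turn [ 0.2 57.9  0.2] t 10.95 F [ 0.3 -0.8  0.3] w 0.0893
shift [-266.7  222.7  313.5] turn [ 0.2 57.9  0.2] t 10.95 F [ 0.3 -0.8  0.3] w 0.0893
shift [-198.9  222.6  356. ] turn [ 0.2 57.9  0.2] t 10.95 F [ 0.3 -0.8  0.3] w 0.0893
```

Emit:
move_arm(
  targets=[
    [[-40,2,13],[0,10,0],0.9],
    [[-60,3,20],[0,20,0],0.9],
    [[-75,4,25],[0,30,0],0.9],
    [[-87,4,27],[0,40,0],0.9],
    [[-87,4,27],[0,50,0],0.9],
    [[-87,4,27],[0,58,0],0.9],
    [[-87,4,27],[0,58,0],0.9],
    [[-267,223,313],[0,58,0],0.9],
    [[-267,223,313],[0,58,0],0.9],
    [[-267,223,313],[0,58,0],0.9],
    [[-267,223,313],[0,58,0],0.9],
    [[-267,223,313],[0,58,0],0.9],
    [[-267,223,313],[0,58,0],0.9],
    [[-267,223,313],[0,58,0],0.9],
    [[-267,223,313],[0,58,0],0.9],
    [[-267,223,313],[0,58,0],0.9],
    [[-199,223,356],[0,58,0],0.9],
    [[-199,223,356],[0,58,0],0.9],
    [[-199,223,356],[0,58,0],0.9],
  ],
)

```text
time: 13.32
tool_pos: [0.5301, -0.0042, 0.189]
ee_rot: [-3.139, 0.0, 1.436]
wrist_force: [0.2, -0.3, 0.7]
width: 0.089
```

```bash
python3 - <<'E'
from h import *
o=status.get_obs(); im=viewer.snapshot("wrist")[:,:,::-1].copy()
print(o['tool_pos'],np.degrees(o['ee_rot']),o['joint_positions'].round(2))
c=cam("wrist",o)
for P in (circ(.531,-.0055,.112,.012),circ(.531,-.0055,.032,.032)):
    cv2.polylines(im,[proj(c,P).astype(np.int32).reshape(-1,1,2)],False,(0,255,0),1)
cv2.imwrite("pics/w7.png",crop(im,180,120,220,180,3.3))
to([.531,-.0055,.072],82)
E
```

```text
[ 0.5300812  -0.00424917  0.18895448] [-1.79835228e+02  7.14947390e-04  8.22716247e+01] [-0.12  0.05  1.44  0.    1.65  0.02]
shift [ -1.   -0.4 119.1] turn [ 0.1 -0.   0.3] t 13.38 F [ 0.8 -0.   0.5] w 0.0892
```

View pics/w7.png

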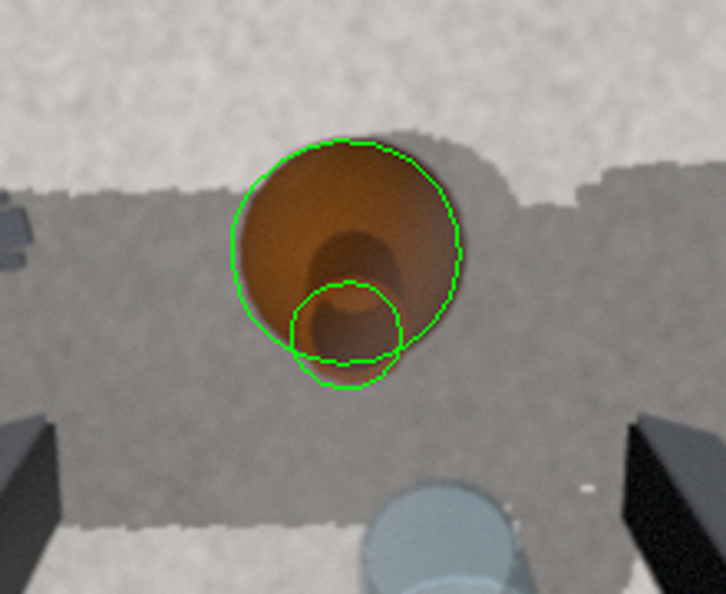

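The mouth appears at crop (351,328), within ~1 mm of the prediction. I'll descend on the neck and grip.

Emit:
move_arm(
  targets=[
    [[0,0,40],[0,0,0],0.9],
    [[0,0,80],[0,0,0],0.9],
    [[0,0,105],[0,0,0],0.9],
    [[0,0,117],[0,0,0],0.9],
    [[0,0,117],[0,0,0],0.9],
    [[0,0,117],[0,0,0],-1],
    [[0,0,117],[0,0,0],-1],
    [[0,0,117],[0,0,0],-1],
    [[0,0,117],[0,0,0],-1],
    [[0,0,117],[0,0,0],-1],
    [[0,0,117],[0,0,0],-1],
    [[0,0,117],[0,0,0],-1],
  ],
)

```text
time: 14.88
tool_pos: [0.5309, -0.0053, 0.0728]
ee_rot: [3.141, -0.0, 1.434]
wrist_force: [-2.6, 0.4, -1.0]
width: 0.0236
```

Emit:
move_arm(
  targets=[
    [[0,0,-10],[0,0,0],-1],
    [[0,0,-40],[0,0,0],-1],
    [[0,0,-90],[0,0,0],-1],
    [[0,0,-140],[0,0,0],-1],
    [[-40,5,-177],[0,0,0],-1],
    [[-90,10,-177],[0,0,0],-1],
    [[-140,16,-177],[0,0,0],-1],
    [[-190,22,-177],[0,0,0],-1],
    [[-240,28,-177],[0,0,0],-1],
    [[-280,32,-177],[0,0,0],-1],
    [[-305,35,-177],[0,0,0],-1],
    [[-312,36,-177],[0,0,0],-1],
    [[-312,36,-177],[0,0,0],-1],
    [[-312,36,-177],[0,0,0],-1],
  ],
)

```text
time: 16.62
tool_pos: [0.5245, -0.3178, 0.2501]
ee_rot: [3.141, -0.0, 1.436]
wrist_force: [0.4, 0.4, -1.9]
width: 0.0229
```

```bash
python3 - <<'E'
from h import *
o=status.get_obs(); im=viewer.snapshot("wrist")[:,:,::-1].copy();s=viewer.snapshot("scene")[:,:,::-1].copy()
print(o['tool_pos'],np.degrees(o['ee_rot']),o['joint_positions'].round(2),o['wrist_force'],o['width'])
for c,i in ((cam("wrist",o),im),(cam("scene"),s)):
    cv2.polylines(i,[proj(c,circ(.5235,-.319,.132,.031)).astype(np.int32).reshape(-1,1,2)],False,(0,255,0),1)
cv2.imwrite("pics/w8.png",np.hstack([crop(im,180,100,200,200,2),crop(s,120,90,100,100,4)]))
E
```

```text
[ 0.52447783 -0.31784103  0.25013815] [ 1.79977699e+02 -2.80681309e-02  8.22862109e+01] [-0.64  0.23  1.12  0.    1.79 -0.5 ] [ 0.36339255  0.44839495 -1.90448227] 0.022883448092072548
```

View pics/w8.png

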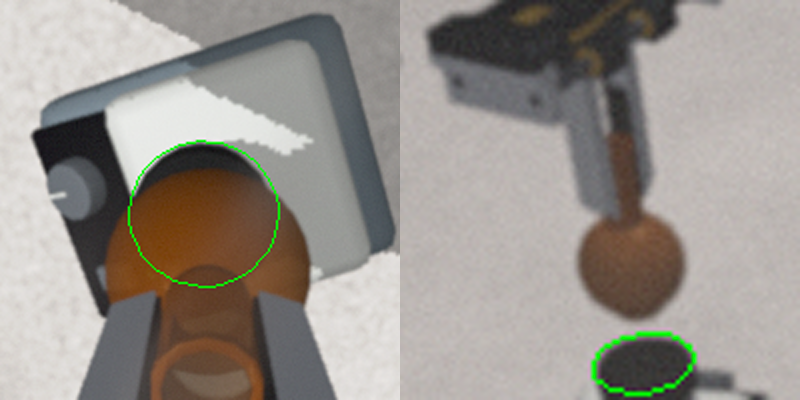

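The cup is visible under the flask; its upper rim sits at crop (204,147), about 2 mm further in −y than my overlay. I'll correct and lower to just above seating.

Emit:
move_arm(
  targets=[
    [[-2,-0.5,20],[0,0,0],-1],
    [[-2,-0.5,40],[0,0,0],-1],
    [[-2,-0.5,50],[0,0,0],-1],
    [[-2,-0.5,54],[0,0,0],-1],
    [[-2,-0.5,56],[0,0,0],-1],
    [[-2,-0.5,56],[0,0,0],-1],
    [[-2,-0.5,56],[0,0,0],-1],
  ],
)

```text
time: 17.6
tool_pos: [0.5234, -0.3215, 0.195]
ee_rot: [3.14, 0.001, 1.434]
wrist_force: [-4.0, 0.8, 3.9]
width: 0.0234
```

```bash
python3 - <<'E'
from h import *
import time
for i in range(3):
    o=status.get_obs(); print(o['tool_pos'].round(4),o['wrist_force'].round(1),o['wrist_torque'].round(2)); viewer.snapshot("top")
E
```

```text
[ 0.5234 -0.3215  0.195 ] [-4.   0.8  3.9] [0.02 0.7  0.02]
[ 0.5234 -0.3215  0.1948] [-2.8 -0.4  4.9] [0.01 0.79 0.03]
[ 0.5234 -0.3215  0.1946] [-2.9 -0.6  4.8] [0.01 0.73 0.03]
```

Contact: Fz net ≈6 N, with a −3 N side force along x, so the flask is slightly too far +x. I'll ease off sideways while pressing.

Emit:
move_arm(
  targets=[
    [[0,-1,0],[0,0,0],-1],
    [[0,-1.5,1],[0,0,0],-1],
    [[0,-1.5,2],[0,0,0],-1],
    [[0,-1.5,3],[0,0,0],-1],
    [[0,-1.5,3],[0,0,0],-1],
    [[0,-1.5,3],[0,0,0],-1],
    [[0,-1.5,3],[0,0,0],-1],
  ],
)

```text
time: 18.62
tool_pos: [0.5228, -0.3215, 0.192]
ee_rot: [3.138, 0.001, 1.434]
wrist_force: [-1.6, -1.0, 7.3]
width: 0.0234
```

Emit:
move_arm(
  targets=[
    [[0,-0.5,1],[0,0,0],-1],
    [[0,-0.7,2],[0,0,0],-1],
    [[0,-0.7,2],[0,0,0],-1],
    [[0,-0.7,2],[0,0,0],-1],
    [[0,-0.7,2],[0,0,0],-1],
  ],
)

```text
time: 19.25
tool_pos: [0.5224, -0.3218, 0.1905]
ee_rot: [3.137, 0.002, 1.434]
wrist_force: [-2.0, -1.8, 7.1]
width: 0.0233
```

```bash
python3 - <<'E'
from h import *
L=[]
for i in range(6):
    o=status.get_obs(); L.append(np.r_[o['tool_pos']*1e3,o['wrist_force']]); S=viewer.snapshot("scene")
print(np.mean(L,0).round(2),o['ee_rot'])
a=cv2.imread("pics/scene0.png")
cv2.imwrite("pics/s9.png",np.hstack([crop(a,140,150,80,100,5),crop(S[:,:,::-1],140,150,80,100,5)]))
E
```

```text
[ 522.34 -321.79  190.47   -1.15   -1.58    7.38] [3.13711979e+00 2.24026175e-03 1.43418975e+00]
```

I've used up the picture views, so I'll go on with numbers: force, height, and the mixer's green indicator pixel.

Emit:
move_arm(
  targets=[
    [[0.3,-0.3,1],[0,0,0],-1],
    [[0.6,-0.3,2],[0,0,0],-1],
    [[0.6,-0.3,2],[0,0,0],-1],
    [[0.6,-0.3,2],[0,0,0],-1],
    [[0.6,-0.3,2],[0,0,0],-1],
  ],
)

```text
time: 20.18
tool_pos: [0.5223, -0.3216, 0.1891]
ee_rot: [3.136, 0.003, 1.434]
wrist_force: [-0.9, -1.3, 8.5]
width: 0.0234
```

```bash
cat > m.py <<'E'
from h import *
L=[]
for i in range(6):
    o=status.get_obs(); L.append(np.r_[o['tool_pos']*1e3,o['wrist_force']]); T=viewer.snapshot("top")
print(np.mean(L,0).round(2),o['ee_rot'].round(4),o['width'])
a=cv2.imread("pics/top0.png")[:,:,::-1]
for i in (a,T):
    w=i[235:252,385:405].astype(int); g=w[...,1]-np.maximum(w[...,0],w[...,2]); k=np.unravel_index(g.argmax(),g.shape); print("green",g.max(),k,w[k],(g>15).sum())
S=viewer.snapshot("scene"); cv2.imwrite("pics/s10.png",S[:,:,::-1]); s0=cv2.imread("pics/scene0.png")
# dark cup-side patch: match vertical shift of the cup's lower edge region (column strip)
c=cam("scene");print("px per 8mm",(proj(c,[.523,-.32,.112])-proj(c,[.523,-.32,.12]))[0])
g=lambda im:cv2.cvtColor(im,cv2.COLOR_BGR2GRAY).astype(np.float32)
A,B=g(s0),g(cv2.imread("pics/s10.png"))
for x in (174,178,182,186,190): print(x,"before",A[178:200,x].astype(int),"\n    now  ",B[178:200,x].astype(int))
E
python3 m.py
```

```text
[ 522.29 -321.61  189.06   -0.94   -1.8     8.24] [3.1361 0.0033 1.434 ] 0.02320255737149156
green 45 (np.int64(8), np.int64(9)) [10 77 32] 9
green 4 (np.int64(8), np.int64(0)) [112 116 112] 0
px per 8mm [0.44773891 2.51841235]
174 before [ 54  55  55  56  62  55  54  62  54  56  57  54  58  50  64  67  69  77
  79  82  98 115] 
    now   [ 69  70  65  67  67  64  67  59  56  60  50  52  53  54  55  48  60  70
  78  91 107 123]
178 before [58 56 59 55 55 58 55 57 55 59 59 55 53 50 54 61 68 76 79 73 76 92] 
    now   [71 68 66 72 75 67 67 68 62 66 57 54 59 53 58 56 50 62 65 76 83 93]
182 before [57 53 62 58 56 54 59 58 60 61 60 60 57 57 52 61 79 76 75 72 75 83] 
    now   [74 64 68 66 71 66 69 62 64 58 64 54 51 49 46 51 50 62 69 77 78 91]
186 before [53 57 60 56 52 61 56 54 58 55 59 56 54 52 60 70 71 76 76 74 81 92] 
    now   [ 66  69  66  68  70  62  64  65  58  58  50  58  50  48  56  54  57  63
  75  77  82 101]
190 before [ 59  54  57  57  63  55  56  54  52  52  54  51  58  63  71  80  76  75
  84 107 140 161] 
    now   [ 65  64  66  63  59  57  59  53  51  52  52  51  51  54  60  71  75  75
  83 102 138 167]
```

Three checks agree on ~6 mm sunk: cup edge ≈1.9 px down (0.315 px/mm), net push ≈10 N, and TCP 6 mm below seating. I'll add a little margin, hold and re-check.

Emit:
move_arm(
  targets=[
    [[0.2,0,0.8],[0,0,0],-1],
    [[0.2,0,0.8],[0,0,0],-1],
    [[0.2,0,0.8],[0,0,0],-1],
    [[0.2,0,0.8],[0,0,0],-1],
    [[0.2,0,0.8],[0,0,0],-1],
    [[0.2,0,0.8],[0,0,0],-1],
    [[0.2,0,0.8],[0,0,0],-1],
    [[0.2,0,0.8],[0,0,0],-1],
  ],
)

```text
time: 21.52
tool_pos: [0.5223, -0.3216, 0.1885]
ee_rot: [3.136, 0.004, 1.434]
wrist_force: [-0.6, -1.7, 8.8]
width: 0.0235
```

```bash
python3 m.py | grep -v green; python3 - <<'E'
from h import *
a=viewer.snapshot("scene").astype(int);b=cv2.imread("pics/scene0.png")[:,:,::-1].astype(int)
c=cam("scene")
# expected lit panel/LED unseen; check funnel still at the hook: diff now vs start around saddle, vs during-hang top picture
t=viewer.snapshot("top")[:,:,::-1]; h=crop(t,70,180,100,100,3.9); r=cv2.imread("pics/t6.png")[:,:390]
d=np.abs(h[:,:390].astype(int)-r).mean(2); print("hook-region diff",d[180:310,100:270].mean().round(1), d.mean().round(1))
E
```

```text
[ 522.31 -321.55  188.47   -0.91   -1.47    8.83] [3.1359 0.0037 1.4339] 0.023089876998115606
px per 8mm [0.44773891 2.51841235]
174 before [ 54  55  55  56  62  55  54  62  54  56  57  54  58  50  64  67  69  77
  79  82  98 115] 
    now   [ 74  67  68  63  67  70  67  63  63  61  55  54  54  55  55  57  62  66
  78  88  99 118]
178 before [58 56 59 55 55 58 55 57 55 59 59 55 53 50 54 61 68 76 79 73 76 92] 
    now   [67 65 73 71 66 69 62 68 66 70 56 52 54 57 59 56 54 59 68 70 76 93]
182 before [57 53 62 58 56 54 59 58 60 61 60 60 57 57 52 61 79 76 75 72 75 83] 
    now   [73 68 69 68 63 69 62 64 62 68 61 59 48 45 51 55 54 56 66 73 77 87]
186 before [53 57 60 56 52 61 56 54 58 55 59 56 54 52 60 70 71 76 76 74 81 92] 
    now   [ 70  71  64  67  63  70  63  64  62  55  53  48  53  53  52  50  61  66
  75  79  80 101]
190 before [ 59  54  57  57  63  55  56  54  52  52  54  51  58  63  71  80  76  75
  84 107 140 161] 
    now   [ 67  63  62  61  63  59  52  55  53  42  52  55  55  57  54  70  69  70
  84 101 140 170]
hook-region diff 25.9 31.9
```

```bash
python3 - <<'E'
from h import *
r=cv2.imread("pics/t6.png")[:,:390]; h=crop(viewer.snapshot("top")[:,:,::-1],70,180,100,100,3.9)
print(r.mean(),h.mean())
e=lambda i:cv2.Laplacian(cv2.GaussianBlur(cv2.cvtColor(np.uint8(i),cv2.COLOR_BGR2GRAY),(9,9),2),cv2.CV_32F,ksize=5)
for n,(x,y,w,k) in {"loop/funnel":(105,195,160,100),"boss":(125,75,110,60)}.items():
    m=cv2.matchTemplate(e(h),e(r)[y:y+k,x:x+w],cv2.TM_CCOEFF_NORMED);_,v,_,p=cv2.minMaxLoc(m);print(n,round(v,2),p,"expected",(x,y))
E
```

```text
109.06707867630945 140.79923734385272
loop/funnel 0.51 (105, 195) expected (105, 195)
boss 0.96 (125, 75) expected (125, 75)
```

```bash
python3 -c "
from bench import order
print(order.close_job())"
```

```text
the job is handed in; nothing more can be done
None
```

The funnel hangs by its loop on the drip hook. The gripper is still holding the flask upright, pressed down in the mixer cup. I handed the job in at about 22 s of the 69 s allowed.

- **Funnel:** I took it by the collar, tilted it and passed the loop over the hook tip. After release I saw it hanging there. Just before handing in, an image match found it at the same spot, but with a score of only 0.51 because the light had changed; the fixed boss scored 0.96.
- **Press:** the net push is about 10.5 N, well under the 40 N limit. The cup edge had sunk about 2 px (roughly 6 to 7 mm), and the TCP is about 6.5 mm below where the flask first seated. So the head is an estimated 6 to 7 mm down; the mixer starts at 5 mm.
- **Flask:** the tool is within 0.4° of vertical. A side force of about 1.7 N remains.
- **Not confirmed:** I did not see the mixer running. Its green light could not be found in the top view, probably hidden by the arm, and I had used all 12 picture views by then. I also made no final check that the other items on the bench were undisturbed.

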